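# Probe the chamber of a two-brick forge through its roof port

### The arm

A 6-joint arm with a two-finger parallel gripper is mounted at the origin on the work surface. World frame = base frame: x ahead of the robot, y to its left, z up, the work surface at z = 0. Lengths are in m, angles in degrees, forces in N, time in s.
With the tool pointing down it reaches from about 0.3 to 0.75 m from the base axis. Payload 8.5 kg.
Tool frame: the origin (TCP) lies on the centre line of the jaws, within the pads' length; the fingertips stand 14 mm ahead of it and the grasp point (between the pads) lies 5 mm behind it; z points along the fingers, y is the direction in which the jaws open and shut (so a half turn about z gives the same grasp; the last joint's range is limited). The gripper opens to 85 mm and grips with 20 to 120 N. Pads are 22 mm wide; open, the fingers measure 114 mm over their backs; the gripper's body (76 mm by 85 mm) begins 54 mm behind the grasp point. The pads swing forward as they close: fully open they stand 13 mm farther back than shut.
Start: joints at [60.258, 21.807, 74.336, -0, 83.858, -12.336], TCP at [0.165, 0.525, 0.245] pointing down, gripper open.
Joint ranges: [-178.18, 178.18], [-50.72, 133.34], [12.68, 142.11], [-81.47, 261.47], [9.98, 163.14], [-165.26, 165.26]. Speed limits (degrees/s): [136.94, 136.94, 180, 180, 180, 180].

### API

Orientations are given as a 3x3 rotation matrix whose columns are the frame's x, y, z axes.
In Python, from rig import env, optics, order, finder gives the robot as it stands.
- The arm moves only by the tool play_rows, never from a script. Its argument "commands" is a list of rows, each an object of numbers: "grip": the closure, from -1 (fully open) to 1 (shut); "x", "y", "z": the shift along the tool's x, y, z in m; "rx", "ry", "rz": the turn, a rotation vector about the tool's x, y, z in rad. A call has 1 to 12 rows; each row shifts and turns the commanded pose from where the row before left it, along the tool's axes as they then stand; what a row does not reach is not made up. A row lasts 1/8 s, in which the tool goes at most 62.5 mm and 10.7 degrees, less where a joint would pass 70% of its speed; a pose out of reach is approached as far as the arm can. A call is refused whole if a number of a shift passes 0.0625 or a number of a turn 0.188, either way. A call with a gripper value outside its range is refused whole. The fingers move at their own pace and stop on an object; "squeeze" is the grip in N (left out, the last holds). Time passes only in rows, so rows that do not move let the fingers close. It gives the time, the measured TCP pose, the force and the opening at its end, in the units of the state.
- env.observe(): the state, without advancing time (a new reading comes with each control period).
- optics.get_image(name): name is "scene" or "top" or "wrist"; returns a dict with "color" (400x640x3 uint8, blue, green, red), "range_z" (400x640 float32, m along the optical axis (not along the pixel's ray), 0 where there is no reading), "fov_y" (degrees; the focal length in pixels is half the picture's height over the tangent of half this angle, whatever the lens; pixels are square), "cx", "cy" (the principal point, pixels), "dist_coeffs" ([k1, k2, p1, p2, k3] as OpenCV has them; the pictures are not rectified), "cam_to_world" (4x4, takes a point from camera to world coordinates). Camera axes: x right, y down, z forward; pixel columns grow to the right and rows downward; lengths in m; the calibration is good to about 2 mm. A picture is of the moment at which its call begins.
- order.close_job(): hands the job in, once; it reports no verdict.
Trained networks look in the newest picture that a camera, given by its name, has taken for a name from the list of things; names that differ only in an ending like _2 or _b are one class to them, and where a whole thing is asked for, a point or a joint stands for the part that bears it (a point fixed in the world has none). Each returns a list of dicts, best first, with "conf" (0 to 1); they miss things now and then, are a little off and sometimes report something else, mostly with a low value. They report only what shows in the picture. A call takes as long as a camera call. They do not tell look-alikes from the thing itself.
- finder.boxes_of(camera, thing): "point" ([x, y, z] in m, in world coordinates, good to about 4 mm: the middle of the surface that is visible of it).
The state is a dict: "time_s": time; "q": joint angles; "qvel": joint speeds; "joint_efforts": joint torques, N m; "position": TCP position; "tool_rot": TCP orientation; "ft_force": force on the tool from outside, world axes, zero at the start; "wrist_torque": the same for the moment, N m; "grip_width": finger opening in m.
Only numpy, scipy, OpenCV 4.12 (cv2) and the standard library are available. Lean on these libraries where they do the work, as an engineer would, in place of code of your own. Each camera call takes 0.05 s, during which the arm holds its last target.

### The job

Take a chamber reading in the small brick forge. Lift the round cover off the port in its roof and set it down upright on the narrow bar of the stock rest, never on the bench; then take the yellow probe thermometer out of its stand and lower its stem straight down through the open port without the probe touching the forge. Finish while holding it there, still and upright, centred in the port with its tip in the middle of the chamber, and leave the other things on the bench where they are.

Things in the scene. Friction and masses are not known exactly. Their poses are not given: they have to be found in the camera images.
- forge: fixed gas forge: two cream firebricks (114 x 230 x 128 mm together) in a black iron cradle. Origin on the bench under its centre; z up, y along the bricks. Brick top at z = 158 mm; steel straps over the roof at y = +-100 mm, their nuts up to z = 167. Chamber 57 x 57 mm along y, axis at z = 94 mm. A burner sticks out to x = +175 mm at y = 10 to 80 mm, z below 125 mm
- port_mouth (a point): centre of the upper rim of the dark grey ceramic port sleeve in the forge roof, 166 mm above the bench, at x = 0, y = -45 mm of the forge. The sleeve has a vertical round bore of 20 mm through to the chamber (43.5 mm long), its flange is 40 mm across and stands 8 mm proud of the brick. z up
- chamber_middle (a point): middle of the chamber straight below the port, 72 mm below port_mouth on the bore axis (28 mm above the chamber floor). z up
- cover: loose port cover, 110 g or so: brick-red cast disc 44 mm across and 16 mm thick with a steel knob on it (neck 12 mm, head 20 mm across from 30 to 52 mm above the underside). Origin at the centre of its underside, z up. It lies flat on the sleeve's flange, centred, not fastened
- stock_rest: fixed T-shaped steel stand, base plate 120 x 120 x 8 mm. Its flat bar, 28 mm wide (y) and 160 mm long (x), has a level top 85 mm above the bench; the bar's ends turn up 12 mm above that. Origin on the bench under the bar's middle, z up. The cover is wider than the bar and overhangs both edges evenly when centred
- rest_top (a point): middle of the upper face of the stock rest's bar, 85 mm above the bench; x along the bar, y across it
- probe_stand: fixed stand: base plate 120 x 120 x 10 mm and an upright blue pipe 38 mm outside, bore 16 mm, top 125 mm above the bench. Origin on the bench under the pipe, z up
- probe: loose probe thermometer, about 110 g, upright in the stand, its guard on the pipe's top. Origin: centre of the guard's underside; z up along the stem. Black round guard 30 mm wide, 6 mm thick; above it a yellow handle 30 (x) x 22 (y) mm, flat-sided, from z = 6 to 86 mm, grip pads on its y faces, display on the -x face; below the guard a steel stem, 6 mm diameter, 110 mm long
- probe_tip (a point): lower end of the probe's stem, 110 mm below the probe's origin on its axis
- probe_guard (a point): centre of the underside of the probe's guard (the probe's origin), where the stem begins
- hammer: bystander: hammer with wooden handle, 300 mm, lying on the bench
- tongs: bystander: rusty blacksmith's tongs, about 300 mm, lying on the bench
- wire_brush: bystander: brush with wooden handle, 220 mm, lying on the bench
- chisel: bystander: steel cold chisel, 150 mm, lying on the bench
- calipers: bystander: steel sliding calipers, 200 mm, lying on the bench
- half_brick: bystander: half a firebrick, 114 x 114 x 64 mm, origin under its centre
- flux_can: bystander: green can, 72 mm across, 85 mm high, origin under its centre
Things that resemble listed ones, but are neither listed nor needed, are in the scene too. What is shaped like the stock_rest but turquoise is not meant. What is shaped like the probe but pink is not meant.

How it is judged (in metres and radians):
On the way, in this order (a step that is already met when the one before it is completed fails the run):
1. the cover stands upright on the bar of the stock rest, let go (contact force between cover and stock_rest above 0.1 N and contact force between cover and the fingers below 0.05 N and z of cover in the frame of rest_top between -0.004 and 0.006 m and angle between cover's own z axis and vertical below 0.12 rad and linear speed of cover below 0.03 m/s), for 0.2 s.
2. the stem is inside the open port, its tip below the port's mouth (z of probe_tip in the frame of port_mouth below -0.003 m and horizontal distance between probe_tip and port_mouth below 0.01 m and contact force between probe and the fingers above 1 N), for 0.1 s.
At the end, for the whole second after the job is handed in: The robot holds the probe still and upright (0.06 rad), tip within 12 mm of chamber-middle height and 4.5 mm of the bore axis, guard centre within 5.5 mm of that axis, touching neither forge nor stand; the cover rests flat on the stock rest's bar, let go (all of step 1 and z of probe_tip in the frame of chamber_middle between -0.012 and 0.012 m and horizontal distance between probe_tip and port_mouth below 0.0045 m and horizontal distance between probe_guard and port_mouth below 0.0055 m and angle between probe's own z axis and vertical below 0.06 rad and linear speed of probe below 0.02 m/s and contact force between probe and the fingers above 1 N and contact force between probe and forge below 0.05 N and contact force between probe and probe_stand below 0.05 N); the arm keeps its last pose, push and grip.
It fails at once if the probe touches the forge (port sleeve, bricks or frame) (contact force between probe and forge above 0.2 N).
It fails at once if the cover is dropped to or laid on the bench (height (world z) of cover below 0.05 m).
It fails at once if another thing on the bench is disturbed (moved more than 20 mm) (distance of any of hammer, tongs, wire_brush, chisel, calipers, half_brick, flux_can from where it was at the start of the episode above 0.02 m).
It also fails if it takes over 61 s, if anything falls off the work surface, if the arm or the gripper's body presses on something with over 40 N, if the wrist force passes 120 N, or if a joint passes its speed limit or range.

## Working session

There is one attempt and no reset: what is moved stays moved. The work goes in short steps, Python scripts to look and compute and a tool call to move; the robot and the scene stay as the last step left them, time stands still between calls to the robot, and variables do not carry over. Pictures are saved under pics/ and viewed, and the job is handed in when it is done.

Besides the shell and the picture viewer there is one more tool, called after ">>>" as name([rows], argument=value, ...), one row to a line, values as JSON. play_rows: Moves the arm, as the interface text tells. Its arguments: {"type":"object","properties":{"commands":{"type":"array"},"squeeze":{"type":"number"}},"required":["commands"]}

```bash
ls; mkdir -p pics
cat > h.py <<'E'
import numpy as np, cv2
from rig import env, optics, order, finder
def K(im):
    h,w=im["color"].shape[:2]; f=h/2/np.tan(np.radians(im["fov_y"])/2)
    return np.array([[f,0,im["cx"]],[0,f,im["cy"]],[0,0,1.]])
def cloud(im):
    h,w=im["color"].shape[:2]
    u,v=np.meshgrid(np.arange(w),np.arange(h))
    p=np.stack([u,v],-1).reshape(-1,1,2).astype(np.float64)
    n=cv2.undistortPoints(p,K(im),np.array(im["dist_coeffs"],float)).reshape(h,w,2)
    z=im["range_z"]; P=np.dstack([n[...,0]*z,n[...,1]*z,z])
    T=np.array(im["cam_to_world"]); W=P@T[:3,:3].T+T[:3,3]
    W[z<=0]=np.nan
    return W
def proj(im,X):
    T=np.linalg.inv(np.array(im["cam_to_world"])); r,_=cv2.Rodrigues(T[:3,:3])
    return cv2.projectPoints(np.array(X,float).reshape(-1,1,3),r,T[:3,3],K(im),np.array(im["dist_coeffs"],float))[0].reshape(-1,2)
E
python3 - <<'E'
from h import *
s=env.observe(); print(s)
for n in ["scene","top","wrist"]:
    im=optics.get_image(n); cv2.imwrite(f"pics/{n}0.png",im["color"]); np.savez(f"{n}0.npz",**im)
    print(n,im["fov_y"],np.round(im["cam_to_world"],3).tolist())
    if n!="wrist":
        for t in ["forge","cover","stock_rest","probe_stand","probe","half_brick","flux_can"]:
            print(t,[(round(d["conf"],2),np.round(d["point"],3).tolist()) for d in finder.boxes_of(n,t)][:4])
E
```

```text
pics
{'time_s': 0.0, 'q': array([ 6.02578022e+01,  2.18401395e+01,  7.43864941e+01, -1.16127136e-03,
        8.38596412e+01, -1.23361728e+01]), 'qvel': array([ 0.01115624, -0.08591487,  0.05255064,  0.00082069, -0.07876844,
       -0.09106967]), 'joint_efforts': array([ 1.29403314e-03, -4.48472750e+01, -2.31279552e+01, -7.96737004e-05,
        4.77056281e-03,  1.73741870e-05]), 'position': array([0.16438937, 0.52455103, 0.24470951]), 'tool_rot': array([[-9.54209420e-01,  2.99138513e-01, -7.29516175e-04],
       [ 2.99139250e-01,  9.54208559e-01, -1.31741256e-03],
       [ 3.02021744e-04, -1.47531440e-03, -9.99998866e-01]]), 'ft_force': array([-1.05392104,  0.28485217, -0.49002727]), 'wrist_torque': array([-0.0166908 , -0.0098356 ,  0.02385567]), 'grip_width': 0.08587061382517365}
scene 51.452287249741886 [[0.614, 0.419, -0.668, 1.352], [0.789, -0.353, 0.503, -0.593], [-0.025, -0.836, -0.548, 0.791], [0.0, 0.0, 0.0, 1.0]]
forge [(0.84, [0.66, -0.068, 0.119])]
cover [(0.81, [0.626, -0.089, 0.177])]
stock_rest [(0.87, [0.369, 0.034, 0.083]), (0.73, [0.501, -0.312, 0.003])]
probe_stand [
[... 264 characters left out ...]
.064, 0.113])]
top 47.77306840049455 [[-0.001, -0.983, 0.184, 0.24], [-1.0, 0.002, 0.005, 0.035], [-0.005, -0.184, -0.983, 1.648], [0.0, 0.0, 0.0, 1.0]]
forge [(0.37, [0.54, 0.474, 0.023])]
cover [(0.7, [0.612, -0.079, 0.184])]
stock_rest [(0.71, [0.4, 0.036, 0.012]), (0.57, [0.478, -0.297, 0.011])]
probe_stand [(0.69, [0.664, -0.239, 0.087]), (0.64, [0.45, 0.338, 0.01])]
probe [(0.54, [0.461, 0.338, 0.204]), (0.48, [0.449, 0.231, 0.192]), (0.39, [0.323, 0.298, 0.006])]
half_brick [(0.88, [0.68, -0.344, 0.064])]
flux_can [(0.62, [0.664, -0.235, 0.086])]
wrist 62.43245251134949 [[0.299, 0.915, 0.269, 0.094], [0.954, -0.287, -0.085, 0.547], [-0.001, 0.283, -0.959, 0.374], [0.0, 0.0, 0.0, 1.0]]
```

View pics/scene0.png

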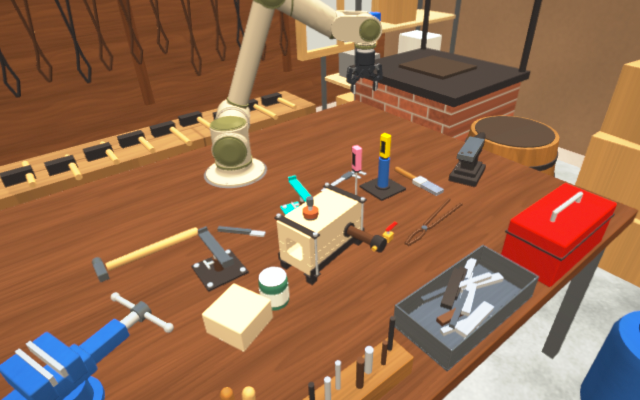

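View pics/top0.png

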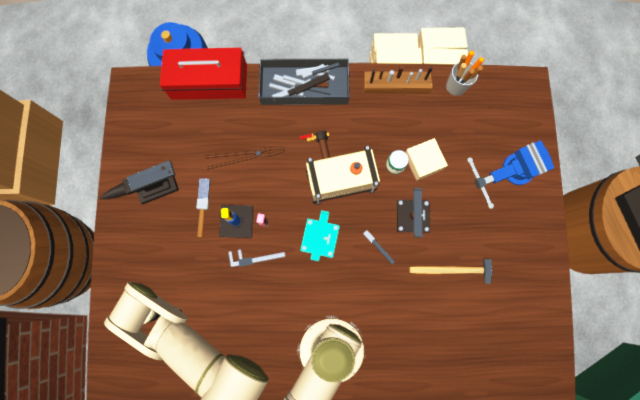

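View pics/wrist0.png

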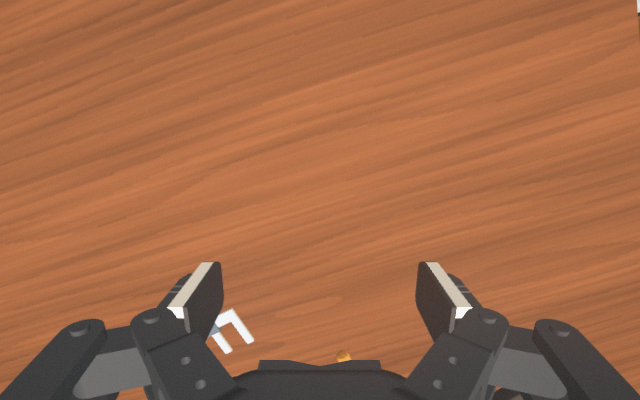

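Candidates:
- **Rests:** the turquoise T at top (320,237) is the decoy. The grey steel one at top (413,214) / scene (218,262) is the one meant.
- **Probes:** the pink one at top (262,219) is the decoy. The yellow one in the blue pipe at top (228,214) / scene (385,147) is the one meant.

I'll confirm both in a crop and measure.

Run:
```python
from h import *
ims={n:dict(np.load(f"{n}0.npz")) for n in ["scene","top"]}
a=cv2.resize(ims["top"]["color"][130:260,190:450],None,fx=3,fy=3,interpolation=cv2.INTER_CUBIC)
b=cv2.resize(ims["scene"]["color"][120:300,180:420],None,fx=3,fy=3,interpolation=cv2.INTER_CUBIC)
cv2.imwrite("pics/ctop.png",a);cv2.imwrite("pics/cscene.png",b)
def rect(P):
    r=cv2.minAreaRect(P[:,:2].astype(np.float32)*1000); return np.round(r[0],1),np.round(r[1],1),round(r[2],1)
for n,im in ims.items():
    W=cloud(im); C=im["color"]; hsv=cv2.cvtColor(C,cv2.COLOR_BGR2HSV)
    x,y,z=W[...,0],W[...,1],W[...,2]
    print(n,"bench z",np.nanmedian(z[(abs(x-.45)<.1)&(abs(y+.1)<.05)]))
    # forge roof
    m=(abs(z-.158)<.005)&(x>.5)&(x<.8)&(y>-.25)&(y<.15)&(hsv[...,1]<120)&(hsv[...,2]>150)
    print("roof",m.sum(),rect(W[m]),np.median(z[m]))
    # cover
    red=((hsv[...,0]<9)&(hsv[...,1]>150)&(z>.15)&(x>.5)&(x<.75)&(abs(y)<.2))
    print("red",red.sum(),np.nanmean(W[red],0),np.nanpercentile(z[red],[5,50,95]))
    kn=(z>.195)&(x>.5)&(x<.75)&(y<.0)&(y>-.2); print("knob",kn.sum(),np.nanmean(W[kn],0),W[kn].min(0),W[kn].max(0))
    b=(abs(z-.086)<.008)&(x>.38)&(x<.6)&(y>-.42)&(y<-.15); print("bar",b.sum(),rect(W[b]),np.median(z[b]))
    ye=(hsv[...,0]>20)&(hsv[...,0]<35)&(hsv[...,1]>150)&(z>.1)&(x>.35)&(x<.6)&(y>.25)&(y<.42)
    print("yel",ye.sum(),np.nanmean(W[ye],0),W[ye].min(0),W[ye].max(0))
    t=ye&(z>.205); print("yeltop",t.sum(),rect(W[t]) if t.sum()>3 else 0,np.median(z[t]))
    bl=(hsv[...,0]>100)&(hsv[...,0]<125)&(hsv[...,1]>120)&(z>.03)&(z<.13)&(x>.35)&(x<.6)&(y>.25)&(y<.42)
    print("blue",bl.sum(),W[bl].min(0),W[bl].max(0))
```

```text
scene bench z -0.004075304607242147
roof 1186 (array([610.8, -44.4]), array([140.2, 225.6]), 12.6) 0.15433704045590385
red 5 [ 0.63769378 -0.09008732  0.16577985] [0.16417858 0.16448044 0.16999116]
knob 74 [ 0.62306459 -0.08695063  0.20735448] [ 0.61135696 -0.0951457   0.19513053] [ 0.63113054 -0.07477416  0.21597003]
bar 502 (array([ 524.5, -277.8]), array([257.2, 124. ]), 34.8) 0.08141241553957468
yel 209 [0.46919185 0.3411266  0.17184872] [0.44798862 0.33098569 0.12523198] [0.48143898 0.36011511 0.20929845]
yeltop 19 (array([463.1, 345.2]), array([26.4, 22.3]), 7.3) 0.20645735789598652
blue 229 [0.4526395  0.32372564 0.03053848] [0.48445668 0.35563746 0.12338669]
top bench z -0.00041790264168906077
roof 1500 (array([609.5, -38. ]), array([140. , 230.7]), 12.2) 0.15749094646682216
red 7 [ 0.61623516 -0.08416369  0.19673587] [0.17499587 0.20019111 0.2113943 ]
knob 35 [ 0.61535988 -0.0813977   0.21403624] [ 0.60773871 -0.09052335  0.1991333 ] [ 0.62391656 -0.07304413  0.2258841 ]
bar 339 (array([ 484.5, -236.8]), array([163.1, 171.2]), 87.3) 0.08488984545741451
yel 95 [0.46042181 0.34421388 0.19925868] [0.44737145 0.33510866 0.14541409] [0.47695701 0.35667938 0.21537336]
yeltop 60 (array([462.3, 346.1]), array([29.2, 20.4]), 1.6) 0.21059596179542894
blue 71 [0.44440872 0.32816347 0.03424934] [0.47681976 0.3543706  0.12816768]
```

View pics/ctop.png

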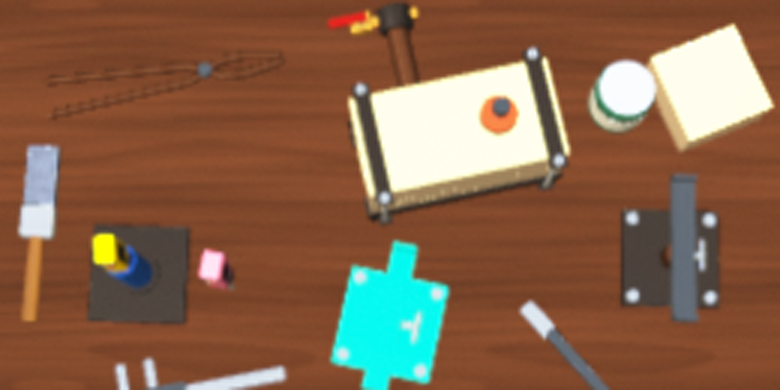

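View pics/cscene.png

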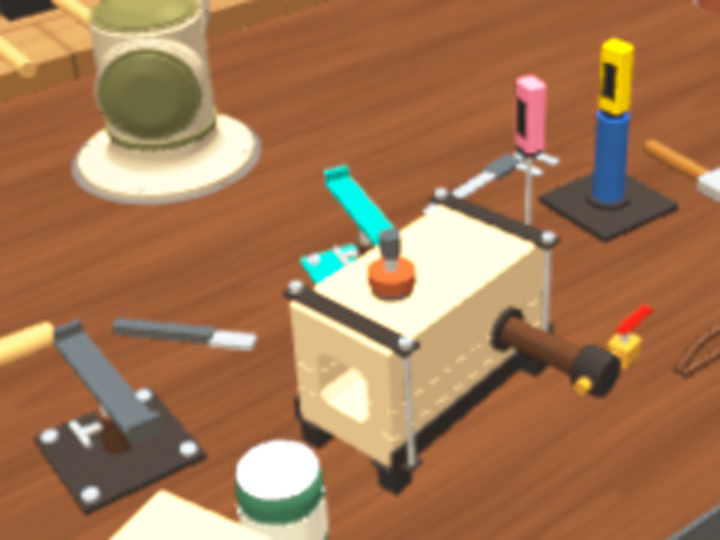

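The crops confirm it: the grey T-rest with the bar along world x, and the yellow handle in the blue pipe. Next I lift, square the tool to the world axes, and travel over the cover.

>>> play_rows([
  {"z": -0.0425, "rz": -0.152, "grip": -1},
  {"z": -0.0425, "rz": -0.152},
  {"x": -0.0345, "y": -0.0465},
  {"x": -0.0345, "y": -0.0465},
  {"x": -0.0345, "y": -0.0465},
  {"x": -0.0345, "y": -0.0465},
  {"x": -0.0345, "y": -0.0465},
  {"x": -0.0345, "y": -0.0465},
  {"x": -0.0345, "y": -0.0465},
  {"x": -0.0345, "y": -0.0465},
  {"x": -0.0345, "y": -0.0465},
  {"x": -0.0345, "y": -0.0465},
])

```text
invalid input at $.commands[0]: expected keys grip, x, y, z, rx, ry, rz
```

Run:
```python
from h import *
s=env.observe(); print(s["time_s"],s["position"],s["tool_rot"].round(4).tolist(),s["q"].round(1))
```

```text
0.85 [0.16452793 0.5247983  0.24531792] [[-0.9542, 0.2992, 0.0], [0.2992, 0.9542, -0.0], [-0.0, -0.0, -1.0]] [ 60.3  21.8  74.3  -0.   83.9 -12.3]
```

All seven keys are needed in every row.

>>> play_rows([
  {"grip": -1, "x": 0, "y": 0, "z": -0.0425, "rx": 0, "ry": 0, "rz": -0.152},
  {"grip": -1, "x": 0, "y": 0, "z": -0.0425, "rx": 0, "ry": 0, "rz": -0.152},
  {"grip": -1, "x": -0.0345, "y": -0.0465, "z": 0, "rx": 0, "ry": 0, "rz": 0},
  {"grip": -1, "x": -0.0345, "y": -0.0465, "z": 0, "rx": 0, "ry": 0, "rz": 0},
  {"grip": -1, "x": -0.0345, "y": -0.0465, "z": 0, "rx": 0, "ry": 0, "rz": 0},
  {"grip": -1, "x": -0.0345, "y": -0.0465, "z": 0, "rx": 0, "ry": 0, "rz": 0},
  {"grip": -1, "x": -0.0345, "y": -0.0465, "z": 0, "rx": 0, "ry": 0, "rz": 0},
  {"grip": -1, "x": -0.0345, "y": -0.0465, "z": 0, "rx": 0, "ry": 0, "rz": 0},
  {"grip": -1, "x": -0.0345, "y": -0.0465, "z": 0, "rx": 0, "ry": 0, "rz": 0},
  {"grip": -1, "x": -0.0345, "y": -0.0465, "z": 0, "rx": 0, "ry": 0, "rz": 0},
  {"grip": -1, "x": -0.0345, "y": -0.0465, "z": 0, "rx": 0, "ry": 0, "rz": 0},
  {"grip": -1, "x": -0.0345, "y": -0.0465, "z": 0, "rx": 0, "ry": 0, "rz": 0},
])

```text
time_s: 2.35
position: [0.5105, 0.0581, 0.3305]
tool_rot: [[-1.0, 0.0, 0.0], [0.0, 1.0, 0.0], [-0.0, 0.0, -1.0]]
ft_force: [0.6, -0.1, 0.3]
grip_width: 0.0855
```

>>> play_rows([
  {"grip": -1, "x": -0.035, "y": -0.0465, "z": 0, "rx": 0, "ry": 0, "rz": 0},
  {"grip": -1, "x": -0.035, "y": -0.0465, "z": 0, "rx": 0, "ry": 0, "rz": 0},
  {"grip": -1, "x": -0.035, "y": -0.0465, "z": 0, "rx": 0, "ry": 0, "rz": 0},
  {"grip": -1, "x": 0, "y": 0, "z": 0, "rx": 0, "ry": 0, "rz": 0},
])

```text
time_s: 2.85
position: [0.616, -0.0829, 0.3282]
tool_rot: [[-1.0, 0.004, -0.002], [0.004, 1.0, 0.0], [0.002, 0.0, -1.0]]
ft_force: [-0.1, 0.6, -1.0]
grip_width: 0.0854
```

Run:
```python
from h import *
s=env.observe(); print(s["time_s"],s["position"],s["q"].round(1))
im=optics.get_image("wrist"); cv2.imwrite("pics/w1.png",im["color"]); np.savez("w1.npz",**im)
W=cloud(im); hsv=cv2.cvtColor(im["color"],cv2.COLOR_BGR2HSV); x,y,z=[W[...,i] for i in range(3)]
kn=(z>.2)&(z<.225)&(x>.57)&(x<.67)&(y<-.03)&(y>-.13); 
P=W[kn]; print("knob",kn.sum(),P.min(0),P.max(0),np.median(P,0))
c=(abs(z-.182)<.004)&(abs(x-.618)<.04)&(abs(y+.082)<.04)
r=cv2.minEnclosingCircle((W[c][:,:2]*1000).astype(np.float32)); print("disc",c.sum(),r,np.median(z[c]))
m=(abs(z-.158)<.005)&(x>.45)&(x<.8)&(y>-.25)&(y<.15); print("roof",cv2.minAreaRect((W[m][:,:2]*1000).astype(np.float32)),np.median(z[m]))
t=dict(np.load("top0.npz"));W=cloud(t); x,y,z=[W[...,i] for i in range(3)]
b=(z>.075)&(x>.36)&(x<.6)&(y>-.36)&(y<-.24);print("bar",b.sum(),cv2.minAreaRect((W[b][:,:2]*1000).astype(np.float32)),np.median(W[b],0),np.unique(W[b][:,0]//.02*.02,return_counts=True))
```

```text
2.85 [ 0.61598162 -0.0828819   0.32823459] [ -18.6   27.4   51.8   -0.   101.  -108.3]
knob 604 [ 0.60738742 -0.09043938  0.20029783] [ 0.62671443 -0.0708618   0.21963443] [ 0.614993   -0.08049813  0.21754877]
disc 1295 ((617.3054809570312, -80.75847625732422), 21.985811233520508) 0.18178685531153393
roof ((607.9566040039062, -36.405670166015625), (142.34715270996094, 230.9142608642578), 12.029111862182617) 0.1581356299469972
bar 360 ((479.065673828125, -304.03802490234375), (27.210439682006836, 167.67811584472656), 88.40772247314453) [ 0.47428074 -0.30355468  0.08489373] (array([0.38, 0.4 , 0.42, 0.44, 0.46, 0.48, 0.5 , 0.52, 0.54, 0.56]), array([17, 41, 48, 41, 45, 41, 37, 40, 40, 10]))
```

View pics/w1.png

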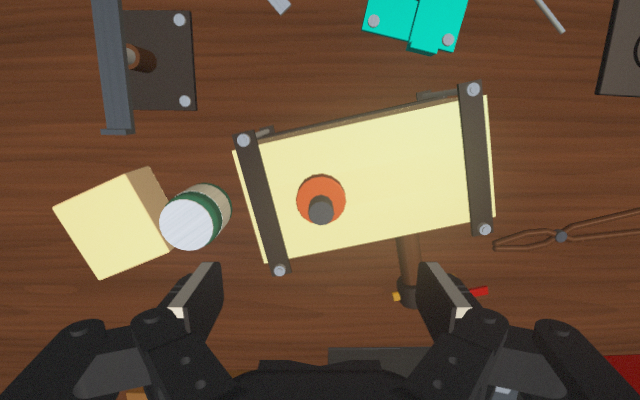

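The wrist picture shows the cover at (321,200), disc centre (0.617, -0.081), and the grey rest at upper left (115,70). I descend with the jaws along world y, clear of the strap nuts.

>>> play_rows([
  {"grip": -1, "x": -0.001, "y": 0.002, "z": 0.04, "rx": 0, "ry": 0, "rz": 0},
  {"grip": -1, "x": 0, "y": 0, "z": 0.04, "rx": 0, "ry": 0, "rz": 0},
  {"grip": -1, "x": 0, "y": 0, "z": 0.015, "rx": 0, "ry": 0, "rz": 0},
  {"grip": -1, "x": 0, "y": 0, "z": 0, "rx": 0, "ry": 0, "rz": 0},
  {"grip": -1, "x": 0, "y": 0, "z": 0, "rx": 0, "ry": 0, "rz": 0},
  {"grip": -1, "x": 0, "y": 0, "z": 0, "rx": 0, "ry": 0, "rz": 0},
])

```text
time_s: 3.65
position: [0.616, -0.0776, 0.2367]
tool_rot: [[-1.0, -0.0, 0.002], [-0.0, 1.0, -0.001], [-0.002, -0.001, -1.0]]
ft_force: [-0.1, -0.5, -0.4]
grip_width: 0.0855
```

Run:
```python
from h import *
s=env.observe(); print(s["time_s"],s["position"],s["tool_rot"].round(4).tolist())
im=optics.get_image("wrist"); cv2.imwrite("pics/w2.png",im["color"]); np.savez("w2.npz",**im)
W=cloud(im); x,y,z=[W[...,i] for i in range(3)]
kn=(z>.212)&(z<.225)&(x>.57)&(x<.67)&(y<-.05)&(y>-.11); 
P=W[kn]; print("knob",kn.sum(),P.min(0),P.max(0),np.median(P,0))
c=(abs(z-.182)<.004)&(abs(x-.618)<.035)&(abs(y+.082)<.035)
r=cv2.minEnclosingCircle((W[c][:,:2]*1000).astype(np.float32)); print("disc",c.sum(),r,np.median(z[c]))
```

```text
3.65 [ 0.6160084  -0.07764087  0.2367414 ] [[-1.0, -0.0003, 0.0023], [-0.0003, 1.0, -0.0008], [-0.0023, -0.0008, -1.0]]
knob 1226 [ 0.6074136  -0.09032042  0.2120136 ] [ 0.6270775  -0.07065123  0.2195466 ] [ 0.61572227 -0.0806181   0.21769776]
disc 2656 ((616.9364624023438, -80.36656188964844), 21.821205139160156) 0.18182735361802027
```

View pics/w2.png

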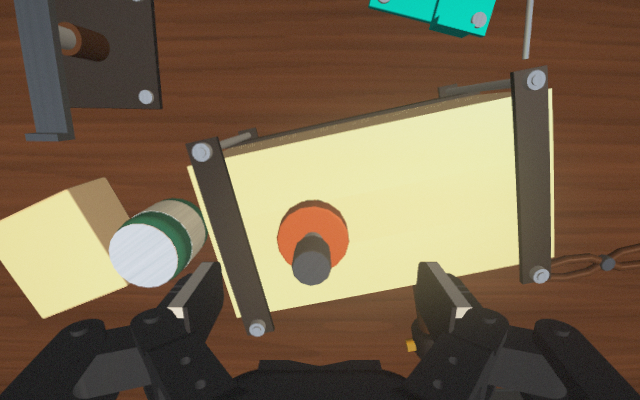

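Cover centre is at (312,240) px, or (0.617, -0.0805). I trim, descend to the knob and grip.

>>> play_rows([
  {"grip": -1, "x": -0.001, "y": -0.003, "z": 0.017, "rx": 0, "ry": 0, "rz": 0},
  {"grip": -1, "x": 0, "y": 0, "z": 0.017, "rx": 0, "ry": 0, "rz": 0},
  {"grip": -1, "x": 0, "y": 0, "z": 0, "rx": 0, "ry": 0, "rz": 0},
  {"grip": 1, "x": 0, "y": 0, "z": 0, "rx": 0, "ry": 0, "rz": 0},
  {"grip": 1, "x": 0, "y": 0, "z": 0, "rx": 0, "ry": 0, "rz": 0},
  {"grip": 1, "x": 0, "y": 0, "z": 0, "rx": 0, "ry": 0, "rz": 0},
  {"grip": 1, "x": 0, "y": 0, "z": 0, "rx": 0, "ry": 0, "rz": 0},
  {"grip": 1, "x": 0, "y": 0, "z": 0, "rx": 0, "ry": 0, "rz": 0},
  {"grip": 1, "x": 0, "y": 0, "z": 0, "rx": 0, "ry": 0, "rz": 0},
], squeeze=40)

```text
time_s: 4.82
position: [0.6167, -0.0806, 0.2016]
tool_rot: [[-1.0, -0.0, 0.001], [-0.0, 1.0, -0.0], [-0.001, -0.0, -1.0]]
ft_force: [-0.1, 0.2, 2.2]
grip_width: 0.0186
```

>>> play_rows([
  {"grip": 1, "x": 0, "y": 0, "z": -0.01, "rx": 0, "ry": 0, "rz": 0},
  {"grip": 1, "x": 0, "y": 0, "z": -0.03, "rx": 0, "ry": 0, "rz": 0},
  {"grip": 1, "x": 0, "y": 0, "z": -0.04, "rx": 0, "ry": 0, "rz": 0},
  {"grip": 1, "x": 0, "y": 0, "z": -0.04, "rx": 0, "ry": 0, "rz": 0},
  {"grip": 1, "x": 0, "y": 0, "z": 0, "rx": 0, "ry": 0, "rz": 0},
  {"grip": 1, "x": 0, "y": 0, "z": 0, "rx": 0, "ry": 0, "rz": 0},
])

```text
time_s: 5.58
position: [0.6164, -0.0805, 0.3204]
tool_rot: [[-1.0, -0.0, -0.002], [-0.0, 1.0, 0.001], [0.002, 0.001, -1.0]]
ft_force: [-0.2, -0.3, -1.2]
grip_width: 0.0188
```

Run:
```python
from h import *
s=env.observe(); print(s["time_s"],s["position"],s["grip_width"],s["ft_force"])
im=optics.get_image("wrist"); cv2.imwrite("pics/w3.png",im["color"]); np.savez("w3.npz",**im)
im=optics.get_image("scene"); cv2.imwrite("pics/s3.png",cv2.resize(im["color"][120:300,180:420],None,fx=3,fy=3)); np.savez("s3.npz",**im)
```

```text
5.575 [ 0.61635519 -0.08051741  0.32039016] 0.018797569506789194 [-0.19649842 -0.31235004 -1.20960745]
```

View pics/w3.png

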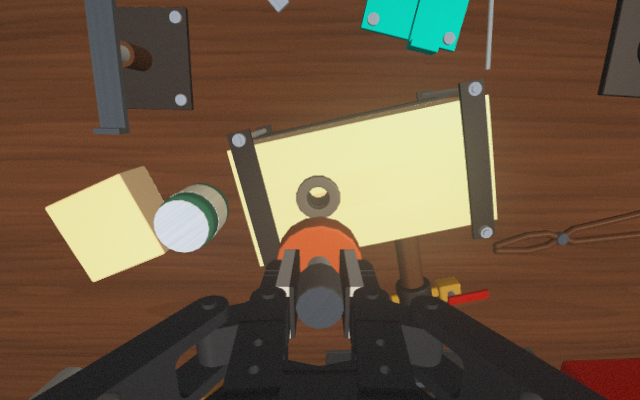

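View pics/s3.png

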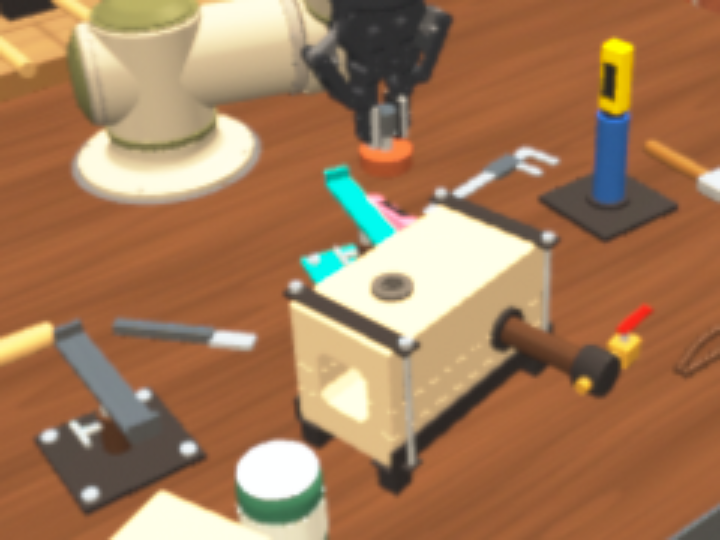

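The cover is held level and the open sleeve shows at (318,196). The pink decoy, which stood loose, has fallen by itself. Next I measure the port and travel toward the rest, stopping short so its bar is in view.

Run:
```python
from h import *
im=dict(np.load("w3.npz")); W=cloud(im); x,y,z=[W[...,i] for i in range(3)]
c=(abs(z-.166)<.003)&(abs(x-.617)<.03)&(abs(y+.081)<.03)
P=(W[c][:,:2]*1000).astype(np.float32); r=cv2.minEnclosingCircle(P); print("sleeve",c.sum(),r,np.median(z[c]))
r=cv2.fitEllipse(cv2.convexHull(P)); print(r)
v,u=np.where(c); print(u.min(),u.max(),v.min(),v.max())
```

```text
sleeve 1100 ((617.32470703125, -80.6395492553711), 20.031171798706055) 0.16573664790904313
((617.0689086914062, -80.48326110839844), (39.059696197509766, 39.23624801635742), 149.5514373779297)
296 340 175 216
```

>>> play_rows([
  {"grip": 1, "x": 0.014, "y": -0.045, "z": 0, "rx": 0, "ry": 0, "rz": 0},
  {"grip": 1, "x": 0.014, "y": -0.045, "z": 0, "rx": 0, "ry": 0, "rz": 0},
  {"grip": 1, "x": 0.014, "y": -0.045, "z": 0, "rx": 0, "ry": 0, "rz": 0},
  {"grip": 1, "x": 0.014, "y": -0.045, "z": 0, "rx": 0, "ry": 0, "rz": 0},
  {"grip": 1, "x": 0, "y": 0, "z": 0, "rx": 0, "ry": 0, "rz": 0},
  {"grip": 1, "x": 0, "y": 0, "z": 0, "rx": 0, "ry": 0, "rz": 0},
  {"grip": 1, "x": 0, "y": 0, "z": 0, "rx": 0, "ry": 0, "rz": 0},
])

```text
time_s: 6.55
position: [0.561, -0.2595, 0.3212]
tool_rot: [[-1.0, -0.002, -0.0], [-0.002, 1.0, 0.0], [0.0, 0.0, -1.0]]
ft_force: [-0.7, 0.3, -0.9]
grip_width: 0.0184
```

Run:
```python
from h import *
s=env.observe(); print(s["time_s"],s["position"],s["grip_width"],s["ft_force"])
im=optics.get_image("wrist"); cv2.imwrite("pics/w4.png",im["color"]); np.savez("w4.npz",**im)
W=cloud(im); x,y,z=[W[...,i] for i in range(3)]
b=(abs(z-.085)<.004)&(x>.36)&(x<.6)&(y>-.34)&(y<-.26);P=W[b]
print(cv2.minAreaRect((P[:,:2]*1000).astype(np.float32)),np.median(P,0))
for x0 in np.arange(.39,.57,.02):
    q=P[abs(P[:,0]-x0)<.01]
    if len(q): print(round(x0,2),len(q),q[:,1].min().round(4),q[:,1].max().round(4),np.median(q[:,2]).round(4))
```

```text
6.55 [ 0.56103933 -0.25948641  0.32116344] 0.018357422202479934 [-0.73337704  0.33403975 -0.9131952 ]
((481.1410827636719, -302.86688232421875), (28.593975067138672, 165.11907958984375), 88.62401580810547) [ 0.47114411 -0.30251925  0.08496088]
0.39 50 -0.3149 -0.2866 0.0861
0.41 619 -0.3153 -0.2869 0.0849
0.43 586 -0.3155 -0.2873 0.085
0.45 558 -0.3163 -0.2877 0.0849
0.47 547 -0.3167 -0.2882 0.085
0.49 529 -0.3169 -0.2886 0.0851
0.51 477 -0.3176 -0.29 0.085
0.53 484 -0.3186 -0.2903 0.0847
0.55 430 -0.3188 -0.2908 0.085
```

View pics/w4.png

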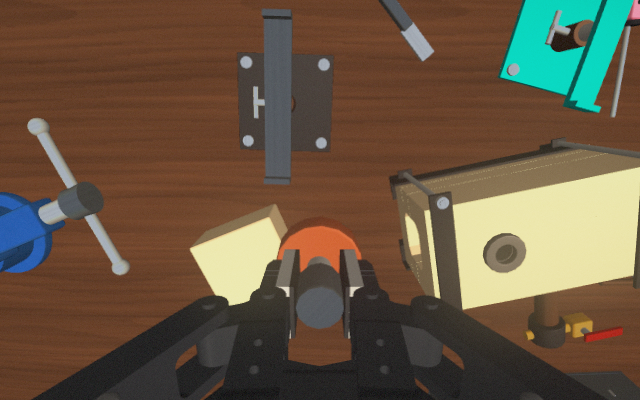

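The grey bar is seen end to end at (278,97). Its centre line is y = -0.3026 at x = 0.48 and its top is at 0.085. I move over it and descend part way.

>>> play_rows([
  {"grip": 1, "x": 0.041, "y": -0.0215, "z": 0, "rx": 0, "ry": 0, "rz": 0},
  {"grip": 1, "x": 0.041, "y": -0.0215, "z": 0, "rx": 0, "ry": 0, "rz": 0},
  {"grip": 1, "x": 0, "y": 0, "z": 0.045, "rx": 0, "ry": 0, "rz": 0},
  {"grip": 1, "x": 0, "y": 0, "z": 0.045, "rx": 0, "ry": 0, "rz": 0},
  {"grip": 1, "x": 0, "y": 0, "z": 0.045, "rx": 0, "ry": 0, "rz": 0},
  {"grip": 1, "x": 0, "y": 0, "z": 0.03, "rx": 0, "ry": 0, "rz": 0},
  {"grip": 1, "x": 0, "y": 0, "z": 0.015, "rx": 0, "ry": 0, "rz": 0},
  {"grip": 1, "x": 0, "y": 0, "z": 0, "rx": 0, "ry": 0, "rz": 0},
  {"grip": 1, "x": 0, "y": 0, "z": 0, "rx": 0, "ry": 0, "rz": 0},
  {"grip": 1, "x": 0, "y": 0, "z": 0, "rx": 0, "ry": 0, "rz": 0},
])

```text
time_s: 7.85
position: [0.4791, -0.3039, 0.1425]
tool_rot: [[-1.0, -0.0, 0.002], [-0.0, 1.0, -0.002], [-0.002, -0.002, -1.0]]
ft_force: [-0.8, -0.7, -1.0]
grip_width: 0.0189
```

Run:
```python
from h import *
s=env.observe(); print(s["time_s"],s["position"],s["tool_rot"].round(4).tolist())
im=optics.get_image("wrist"); cv2.imwrite("pics/w5.png",im["color"]); np.savez("w5.npz",**im)
W=cloud(im); x,y,z=[W[...,i] for i in range(3)]
b=(abs(z-.085)<.004)&(x>.36)&(x<.6)&(y>-.34)&(y<-.26);P=W[b]
for x0 in np.arange(.39,.57,.02):
    q=P[abs(P[:,0]-x0)<.01]
    if len(q): print(round(x0,2),len(q),q[:,1].min().round(4),q[:,1].max().round(4),np.median(q[:,2]).round(4))
hsv=cv2.cvtColor(im["color"],cv2.COLOR_BGR2HSV)
d=((hsv[...,0]<12)&(hsv[...,1]>150)&(abs(x-.479)<.03)&(abs(y+.303)<.03)&(z>.09)); P=W[d]; print(P.min(0),P.max(0),np.median(P[:,2]))
t=optics.get_image("scene"); cv2.imwrite("pics/s5.png",cv2.resize(t["color"][200:300,150:300],None,fx=4,fy=4));
```

```text
7.85 [ 0.47906145 -0.30391371  0.14247053] [[-1.0, -0.0003, 0.0015], [-0.0003, 1.0, -0.0015], [-0.0015, -0.0015, -1.0]]
0.39 102 -0.3139 -0.2865 0.0851
0.41 1934 -0.3149 -0.2862 0.085
0.43 1754 -0.3151 -0.2869 0.0849
0.45 1614 -0.3161 -0.2876 0.0849
0.47 570 -0.3163 -0.2882 0.085
0.53 25 -0.3176 -0.2906 0.0852
0.55 1039 -0.3191 -0.2905 0.0851
[ 0.4574734  -0.32384983  0.11020205] [ 0.48315531 -0.28224371  0.13876984] 0.11894820243648366
```

View pics/w5.png

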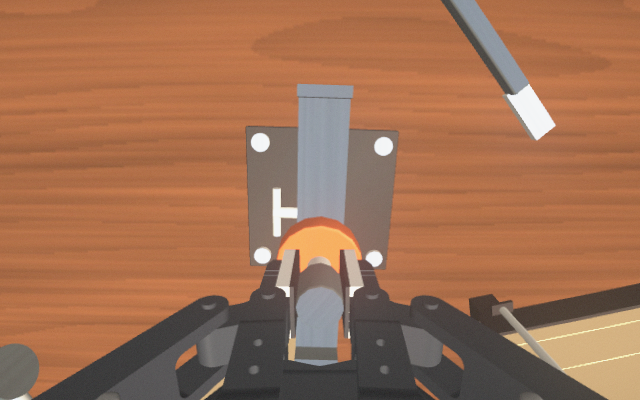

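View pics/s5.png

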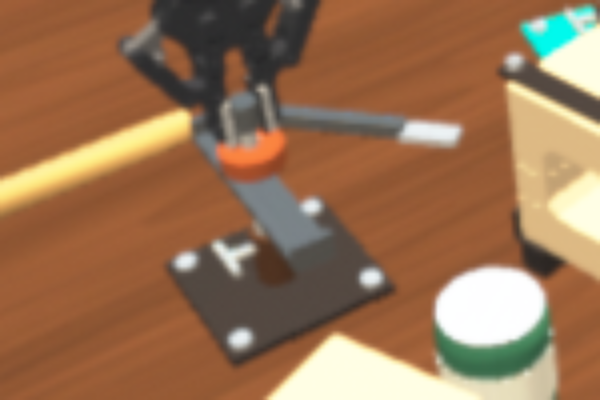

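The disc centre (y = -0.303) matches the bar (y = -0.3024). I lower gently.

>>> play_rows([
  {"grip": 1, "x": 0, "y": 0.001, "z": 0.01, "rx": 0, "ry": 0, "rz": 0},
  {"grip": 1, "x": 0, "y": 0, "z": 0.007, "rx": 0, "ry": 0, "rz": 0},
  {"grip": 1, "x": 0, "y": 0, "z": 0.002, "rx": 0, "ry": 0, "rz": 0},
  {"grip": 1, "x": 0, "y": 0, "z": 0, "rx": 0, "ry": 0, "rz": 0},
  {"grip": 1, "x": 0, "y": 0, "z": 0, "rx": 0, "ry": 0, "rz": 0},
  {"grip": 1, "x": 0, "y": 0, "z": 0, "rx": 0, "ry": 0, "rz": 0},
])

```text
time_s: 8.7
position: [0.4788, -0.3027, 0.1225]
tool_rot: [[-1.0, -0.0, 0.0], [-0.0, 1.0, -0.0], [-0.0, -0.0, -1.0]]
ft_force: [0.3, 0.2, -1.6]
grip_width: 0.0187
```

>>> play_rows([
  {"grip": 1, "x": 0, "y": 0, "z": 0.0015, "rx": 0, "ry": 0, "rz": 0},
  {"grip": 1, "x": 0, "y": 0, "z": 0, "rx": 0, "ry": 0, "rz": 0},
  {"grip": 1, "x": 0, "y": 0, "z": 0, "rx": 0, "ry": 0, "rz": 0},
])

```text
time_s: 9.07
position: [0.4787, -0.3026, 0.1208]
tool_rot: [[-1.0, -0.0, -0.0], [-0.0, 1.0, 0.0], [0.0, 0.0, -1.0]]
ft_force: [-0.3, 0.7, -0.8]
grip_width: 0.0184
```

>>> play_rows([
  {"grip": 1, "x": 0, "y": 0, "z": 0.001, "rx": 0, "ry": 0, "rz": 0},
  {"grip": 1, "x": 0, "y": 0, "z": 0, "rx": 0, "ry": 0, "rz": 0},
  {"grip": 1, "x": 0, "y": 0, "z": 0, "rx": 0, "ry": 0, "rz": 0},
])

```text
time_s: 9.45
position: [0.4788, -0.3028, 0.1206]
tool_rot: [[-1.0, -0.0, 0.001], [-0.0, 1.0, -0.001], [-0.001, -0.001, -1.0]]
ft_force: [-1.9, 0.4, 6.9]
grip_width: 0.0189
```

Contact: 7 N up, at the predicted height. I release partly, then open, then rise.

>>> play_rows([
  {"grip": 0.2, "x": 0, "y": 0, "z": 0, "rx": 0, "ry": 0, "rz": 0},
  {"grip": 0.0, "x": 0, "y": 0, "z": 0, "rx": 0, "ry": 0, "rz": 0},
  {"grip": -0.5, "x": 0, "y": 0, "z": 0, "rx": 0, "ry": 0, "rz": 0},
  {"grip": -1, "x": 0, "y": 0, "z": 0, "rx": 0, "ry": 0, "rz": 0},
  {"grip": -1, "x": 0, "y": 0, "z": 0, "rx": 0, "ry": 0, "rz": 0},
  {"grip": -1, "x": 0, "y": 0, "z": 0, "rx": 0, "ry": 0, "rz": 0},
  {"grip": -1, "x": 0, "y": 0, "z": -0.03, "rx": 0, "ry": 0, "rz": 0},
  {"grip": -1, "x": 0, "y": 0, "z": -0.05, "rx": 0, "ry": 0, "rz": 0},
  {"grip": -1, "x": 0, "y": 0, "z": -0.06, "rx": 0, "ry": 0, "rz": 0},
  {"grip": -1, "x": 0, "y": 0, "z": -0.06, "rx": 0, "ry": 0, "rz": 0},
  {"grip": -1, "x": 0, "y": 0, "z": 0, "rx": 0, "ry": 0, "rz": 0},
])

```text
time_s: 10.82
position: [0.4794, -0.3032, 0.3246]
tool_rot: [[-1.0, -0.0, 0.007], [-0.0, 1.0, -0.007], [-0.007, -0.007, -1.0]]
ft_force: [0.1, 0.5, -0.4]
grip_width: 0.0853
```

Run:
```python
from h import *
s=env.observe(); print(s["time_s"],s["position"],s["grip_width"])
im=optics.get_image("wrist"); cv2.imwrite("pics/w6.png",im["color"][:, :]); np.savez("w6.npz",**im)
W=cloud(im); x,y,z=[W[...,i] for i in range(3)]
k=(z>.131)&(z<.142)&(abs(x-.479)<.04)&(abs(y+.303)<.04); P=W[k]; print("knobtop",k.sum(),P.min(0),P.max(0),np.median(P,0))
d=(abs(z-.101)<.004)&(abs(x-.479)<.035)&(abs(y+.303)<.035); P=W[d]; print("disc",cv2.minEnclosingCircle((P[:,:2]*1000).astype(np.float32)),np.median(P[:,2]))
A=np.c_[P[:,:2],np.ones(len(P))]; print("slope",np.linalg.lstsq(A,P[:,2],rcond=None)[0])
```

```text
10.825 [ 0.47943463 -0.30323955  0.32462554] 0.0853086224468495
knobtop 311 [ 0.4696598  -0.31167339  0.13164394] [ 0.4884742  -0.2929214   0.13879246] [ 0.47866319 -0.30180975  0.1366654 ]
disc ((479.1378173828125, -301.9003601074219), 21.870874404907227) 0.10079610019306767
slope [ 3.53951876e-03 -1.42251615e-05  9.90773041e-02]
```

View pics/w6.png

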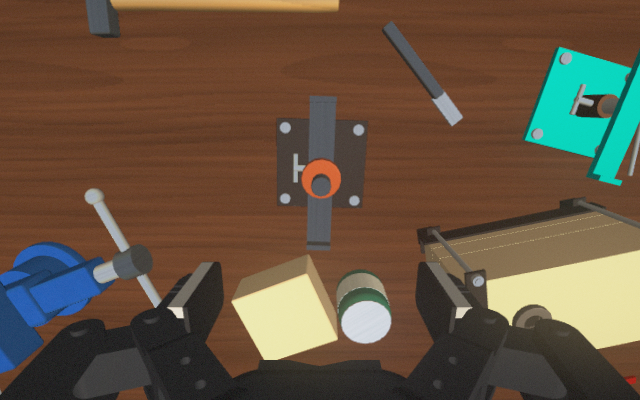

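The cover sits flat and centred on the bar at (321,180) px. I travel to the yellow probe at z ≈ 0.33.

>>> play_rows([
  {"grip": -1, "x": 0, "y": 0.058, "z": 0, "rx": 0, "ry": 0, "rz": 0},
  {"grip": -1, "x": 0, "y": 0.058, "z": 0, "rx": 0, "ry": 0, "rz": 0},
  {"grip": -1, "x": 0, "y": 0.058, "z": 0, "rx": 0, "ry": 0, "rz": 0},
  {"grip": -1, "x": 0, "y": 0.058, "z": 0, "rx": 0, "ry": 0, "rz": 0},
  {"grip": -1, "x": 0, "y": 0.058, "z": 0, "rx": 0, "ry": 0, "rz": 0},
  {"grip": -1, "x": 0, "y": 0.058, "z": 0, "rx": 0, "ry": 0, "rz": 0},
  {"grip": -1, "x": 0, "y": 0.058, "z": 0, "rx": 0, "ry": 0, "rz": 0},
  {"grip": -1, "x": 0, "y": 0.058, "z": 0, "rx": 0, "ry": 0, "rz": 0},
  {"grip": -1, "x": 0, "y": 0.058, "z": 0, "rx": 0, "ry": 0, "rz": 0},
  {"grip": -1, "x": 0, "y": 0.058, "z": 0, "rx": 0, "ry": 0, "rz": 0},
  {"grip": -1, "x": 0.018, "y": 0.058, "z": 0, "rx": 0, "ry": 0, "rz": 0},
  {"grip": -1, "x": 0, "y": 0, "z": 0, "rx": 0, "ry": 0, "rz": 0},
])

```text
time_s: 12.38
position: [0.4587, 0.3384, 0.3177]
tool_rot: [[-1.0, -0.006, -0.003], [-0.006, 1.0, -0.001], [0.003, -0.001, -1.0]]
ft_force: [0.3, -0.5, -1.3]
grip_width: 0.086
```

Run:
```python
from h import *
s=env.observe(); print(s["time_s"],s["position"],s["tool_rot"].round(4).tolist())
im=optics.get_image("wrist"); cv2.imwrite("pics/w7.png",im["color"]); np.savez("w7.npz",**im)
W=cloud(im); x,y,z=[W[...,i] for i in range(3)]
k=(abs(z-.211)<.003)&(abs(x-.462)<.04)&(abs(y-.345)<.04); P=W[k]; print("top",k.sum(),cv2.minAreaRect((P[:,:2]*1000).astype(np.float32)),np.median(P[:,2]),P.min(0),P.max(0))
k=(abs(z-.125)<.004)&(abs(x-.462)<.04)&(abs(y-.345)<.04); print("pipe/guard",k.sum(),W[k].min(0),W[k].max(0))
k=(z>.005)&(z<.015)&(abs(x-.462)<.1)&(abs(y-.345)<.1); print("base",cv2.minAreaRect((W[k][:,:2]*1000).astype(np.float32)))
```

```text
12.375 [0.45871044 0.33844471 0.31768451] [[-1.0, -0.0055, -0.0035], [-0.0055, 1.0, -0.0009], [0.0035, -0.0009, -1.0]]
top 1058 ((460.5948181152344, 350.7633056640625), (30.05030632019043, 21.93526268005371), 5.41534423828125) 0.2106864701456051 [0.44513715 0.33910504 0.20801346] [0.47568372 0.36212852 0.21333368]
pipe/guard 288 [0.44179885 0.33296166 0.12100873] [0.47329727 0.36922226 0.12888389]
base ((461.057373046875, 350.8541259765625), (120.33088684082031, 119.15349578857422), 88.16173553466797)
```

View pics/w7.png

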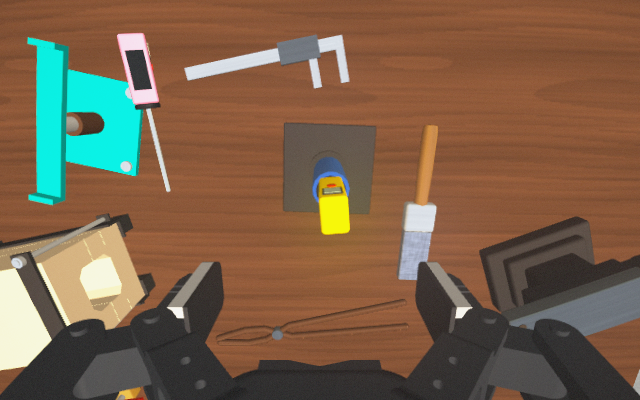

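The yellow probe is at (333,205) in its blue pipe. The y estimate differs from the top camera's by 5 mm, so I settle and re-measure.

```bash
cat > m.py <<'E'
from h import *
import sys
s=env.observe(); print(s["time_s"],s["position"],s["tool_rot"].round(4).tolist())
im=optics.get_image("wrist"); cv2.imwrite(f"pics/{sys.argv[1]}.png",im["color"]); np.savez(sys.argv[1]+".npz",**im)
W=cloud(im); x,y,z=[W[...,i] for i in range(3)]
k=(abs(z-.211)<.003)&(abs(x-.462)<.04)&(abs(y-.345)<.04); P=W[k]; print("top",k.sum(),cv2.minAreaRect((P[:,:2]*1000).astype(np.float32)),np.median(P[:,2]),P.min(0),P.max(0))
k=(z>.005)&(z<.015)&(abs(x-.462)<.1)&(abs(y-.345)<.1); print("base",cv2.minAreaRect((W[k][:,:2]*1000).astype(np.float32)))
E
python3 m.py w8; python3 m.py w9
```

```text
12.425 [0.45959818 0.33655273 0.31796796] [[-1.0, -0.0033, -0.0029], [-0.0033, 1.0, -0.0015], [0.0029, -0.0015, -1.0]]
top 1061 ((460.56121826171875, 350.7500305175781), (30.228755950927734, 21.862873077392578), 4.817664623260498) 0.21065737062818599 [0.4450471  0.33942602 0.20800211] [0.47601935 0.36253446 0.21304717]
base ((461.19482421875, 350.9116516113281), (120.57356262207031, 119.34293365478516), 88.25574493408203)
12.475 [0.46019628 0.3353837  0.31838463] [[-1.0, -0.0013, -0.0023], [-0.0013, 1.0, -0.0014], [0.0023, -0.0014, -1.0]]
top 1056 ((460.3182067871094, 350.68292236328125), (29.785900115966797, 21.908540725708008), 4.765524864196777) 0.2106485486698248 [0.44507314 0.33901468 0.20800207] [0.47558525 0.36207552 0.21279533]
base ((461.0320129394531, 351.1670227050781), (119.92833709716797, 119.24878692626953), 88.54647064208984)
```

Run:
```python
from h import *
for n in ["w7","w8","w9"]:
    W=cloud(dict(np.load(n+".npz"))); x,y,z=[W[...,i] for i in range(3)]
    k=(abs(z-.211)<.0025)&(abs(x-.462)<.04)&(abs(y-.345)<.04); P=W[k][:,:2]
    d=P-P.mean(0); w,v=np.linalg.eigh(d.T@d); a=v[:,1]; print(n,P.mean(0),np.degrees(np.arctan(a[1]/a[0])))
    # edges: y-min / y-max as function of x
    xs=np.arange(.449,.472,.002); lo=[];hi=[]
    for x0 in xs:
        q=P[abs(P[:,0]-x0)<.0015,1]; lo.append(q.min());hi.append(q.max())
    print(np.degrees(np.arctan(np.polyfit(xs,lo,1)[0])),np.degrees(np.arctan(np.polyfit(xs,hi,1)[0])))
```

```text
w7 [0.45990001 0.35062694] 6.001293818279277
4.837696771787908 4.050256034311968
w8 [0.45986198 0.35057722] 4.574804242266274
4.507626010959568 5.234259255234688
w9 [0.45980958 0.3505964 ] 5.19481620767919
4.185984479454797 4.288294273394971
```

Handle yaw is about +4.6° and its centre is (0.460, 0.351). I align, then go down to just above the handle top and settle.

>>> play_rows([
  {"grip": -1, "x": 0, "y": 0.016, "z": 0, "rx": 0, "ry": 0, "rz": -0.08},
  {"grip": -1, "x": 0, "y": 0, "z": 0.04, "rx": 0, "ry": 0, "rz": 0},
  {"grip": -1, "x": 0, "y": 0, "z": 0.03, "rx": 0, "ry": 0, "rz": 0},
  {"grip": -1, "x": 0, "y": 0, "z": 0, "rx": 0, "ry": 0, "rz": 0},
  {"grip": -1, "x": 0, "y": 0, "z": 0, "rx": 0, "ry": 0, "rz": 0},
  {"grip": -1, "x": 0, "y": 0, "z": 0, "rx": 0, "ry": 0, "rz": 0},
  {"grip": -1, "x": 0, "y": 0, "z": 0, "rx": 0, "ry": 0, "rz": 0},
])

```text
time_s: 13.4
position: [0.4608, 0.3514, 0.2507]
tool_rot: [[-0.997, -0.08, 0.001], [-0.08, 0.997, 0.001], [-0.001, 0.001, -1.0]]
ft_force: [-0.1, -0.1, -0.0]
grip_width: 0.0852
```

```bash
python3 m.py w10
```

```text
13.4 [0.46078196 0.35136151 0.25068162] [[-0.9968, -0.08, 0.0014], [-0.08, 0.9968, 0.0007], [-0.0014, 0.0005, -1.0]]
top 1878 ((460.3175354003906, 350.5506896972656), (29.83234405517578, 21.66606903076172), 5.197038173675537) 0.2107155407694271 [0.44474108 0.33887268 0.20800483] [0.47544637 0.36245297 0.21300344]
base ((460.9951477050781, 350.73870849609375), (120.3061294555664, 119.27462005615234), 88.20585632324219)
```

View pics/w10.png

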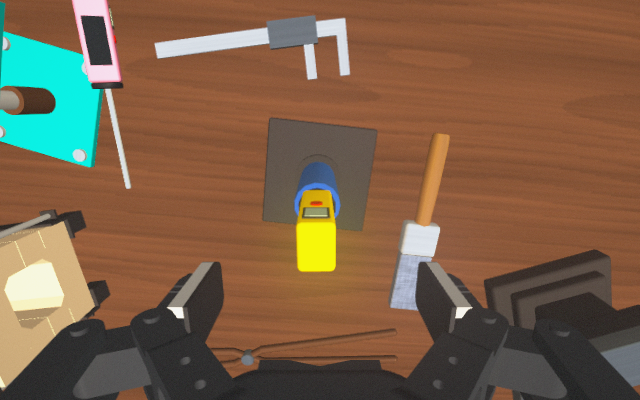

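The handle is square to the jaws at (317,235), within 1 mm. I descend and grip.

>>> play_rows([
  {"grip": -1, "x": 0, "y": -0.001, "z": 0.03, "rx": 0, "ry": 0, "rz": 0},
  {"grip": -1, "x": 0, "y": 0, "z": 0.035, "rx": 0, "ry": 0, "rz": 0},
  {"grip": -1, "x": 0, "y": 0, "z": 0.02, "rx": 0, "ry": 0, "rz": 0},
  {"grip": -1, "x": 0, "y": 0, "z": 0, "rx": 0, "ry": 0, "rz": 0},
  {"grip": -1, "x": 0, "y": 0, "z": 0, "rx": 0, "ry": 0, "rz": 0},
  {"grip": -1, "x": 0, "y": 0, "z": 0, "rx": 0, "ry": 0, "rz": 0},
])

```text
time_s: 14.2
position: [0.461, 0.3506, 0.166]
tool_rot: [[-0.997, -0.08, 0.002], [-0.08, 0.997, 0.001], [-0.002, 0.001, -1.0]]
ft_force: [-0.3, 0.2, 0.4]
grip_width: 0.0853
```

>>> play_rows([
  {"grip": 1, "x": 0, "y": 0, "z": 0, "rx": 0, "ry": 0, "rz": 0},
  {"grip": 1, "x": 0, "y": 0, "z": 0, "rx": 0, "ry": 0, "rz": 0},
  {"grip": 1, "x": 0, "y": 0, "z": 0, "rx": 0, "ry": 0, "rz": 0},
  {"grip": 1, "x": 0, "y": 0, "z": 0, "rx": 0, "ry": 0, "rz": 0},
  {"grip": 1, "x": 0, "y": 0, "z": 0, "rx": 0, "ry": 0, "rz": 0},
  {"grip": 1, "x": 0, "y": 0, "z": 0, "rx": 0, "ry": 0, "rz": 0},
  {"grip": 1, "x": 0, "y": 0, "z": 0, "rx": 0, "ry": 0, "rz": 0},
  {"grip": 1, "x": 0, "y": 0, "z": 0, "rx": 0, "ry": 0, "rz": 0},
], squeeze=50)

```text
time_s: 15.2
position: [0.4607, 0.3504, 0.1649]
tool_rot: [[-0.997, -0.08, 0.0], [-0.08, 0.997, 0.0], [-0.0, 0.0, -1.0]]
ft_force: [-1.3, -0.8, 1.6]
grip_width: 0.0214
```

>>> play_rows([
  {"grip": 1, "x": 0, "y": 0, "z": -0.01, "rx": 0, "ry": 0, "rz": 0},
  {"grip": 1, "x": 0, "y": 0, "z": -0.025, "rx": 0, "ry": 0, "rz": 0},
  {"grip": 1, "x": 0, "y": 0, "z": -0.035, "rx": 0, "ry": 0, "rz": 0},
  {"grip": 1, "x": 0, "y": 0, "z": -0.035, "rx": 0, "ry": 0, "rz": 0},
  {"grip": 1, "x": 0, "y": 0, "z": -0.035, "rx": 0, "ry": 0, "rz": 0},
  {"grip": 1, "x": 0, "y": 0, "z": -0.03, "rx": 0, "ry": 0, "rz": 0},
  {"grip": 1, "x": 0, "y": 0, "z": -0.02, "rx": 0, "ry": 0, "rz": 0},
  {"grip": 1, "x": 0, "y": 0, "z": 0, "rx": 0, "ry": 0, "rz": 0},
  {"grip": 1, "x": 0, "y": 0, "z": 0, "rx": 0, "ry": 0, "rz": 0},
  {"grip": 1, "x": 0, "y": 0, "z": 0, "rx": 0, "ry": 0, "rz": 0},
])

```text
time_s: 16.45
position: [0.4605, 0.3503, 0.3538]
tool_rot: [[-0.997, -0.08, -0.002], [-0.08, 0.997, -0.001], [0.002, -0.001, -1.0]]
ft_force: [-0.9, 0.4, -0.9]
grip_width: 0.0217
```

Run:
```python
from h import *
s=env.observe(); print(s["time_s"],s["position"],s["tool_rot"].round(4).tolist(),s["grip_width"])
for n in ["wrist","scene"]:
    im=optics.get_image(n); np.savez(f"{n}11.npz",**im)
    c=im["color"]
    if n=="scene": c=cv2.resize(c[20:200,300:480],None,fx=3,fy=3,interpolation=cv2.INTER_CUBIC)
    cv2.imwrite(f"pics/{n}11.png",c)
```

```text
16.45 [0.46046184 0.35026284 0.35378816] [[-0.9968, -0.0801, -0.0018], [-0.0801, 0.9968, -0.0009], [0.0019, -0.0008, -1.0]] 0.021726376184394724
```

View pics/wrist11.png

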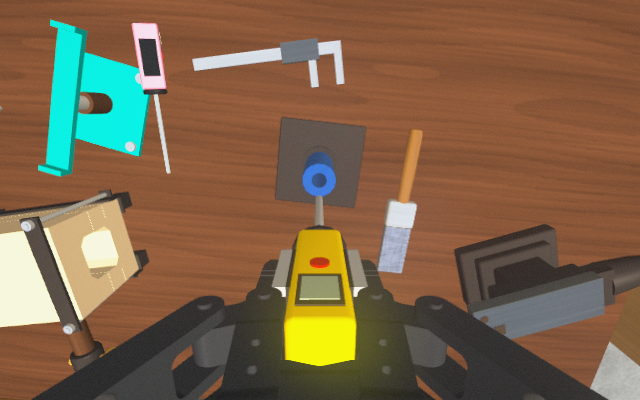

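View pics/scene11.png

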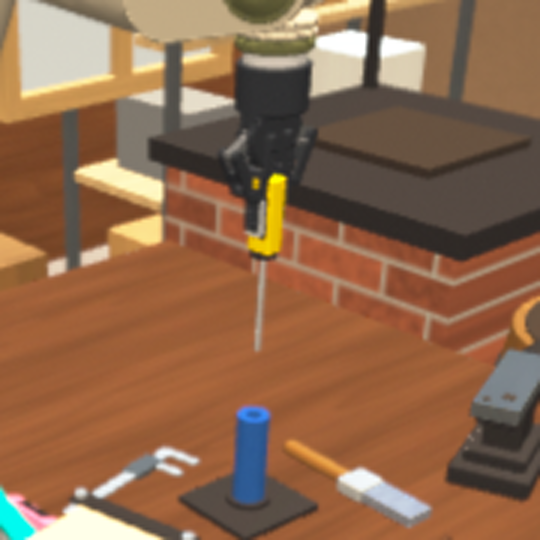

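The probe is out and looks vertical. I check the stem's alignment in the wrist picture against where an upright stem would project.

```bash
cat > tip.py <<'E'
from h import *
import sys
def run(npz,out,pos,R):
    im=dict(np.load(npz)); 
    R=np.array(R)
    tip=pos+R@[0,0,.1499]; mid=pos+R@[0,0,.1000]
    a=proj(im,[tip,mid,tip+R@[.003,0,0],tip+R@[0,.003,0]]); print("exp tip/mid px, +3mm toolx, +3mm tooly",a.round(1).tolist())
    c=im["color"]; u0,v0=int(a[0,0])-30,int(a[0,1])-25
    g=cv2.resize(c[v0:v0+60,u0:u0+60],None,fx=10,fy=10,interpolation=cv2.INTER_CUBIC)
    for k,col in ((0,(0,0,255)),(1,(255,0,0))):
        cv2.circle(g,(int((a[k,0]-u0+.5)*10),int((a[k,1]-v0+.5)*10)),4,col,-1)
    cv2.imwrite(out,g)
    W=cloud(im); cm=np.array(im["cam_to_world"]); print("crop origin",u0,v0)
    d=np.linalg.norm(W[...,:2]-tip[:2],axis=-1); k=(d<.012)&(W[...,2]>tip[2]-.004)&(W[...,2]<tip[2]+.085)
    P=W[k]; print("stem pts",len(P))
    L=(P-pos)@R
    for z0 in np.arange(.07,.16,.01):
        q=L[abs(L[:,2]-z0)<.005]
        if len(q): print(round(z0,2),len(q),q.mean(0).round(4),q[:,2].max().round(4))
E
python3 - <<'E'
from tip import *
run("wrist11.npz","pics/t11.png",np.array([0.46046184,0.35026284,0.35378816]),[[-0.9968,-0.0801,-0.0018],[-0.0801,0.9968,-0.0009],[0.0019,-0.0008,-1.0]])
E
```

```text
exp tip/mid px, +3mm toolx, +3mm tooly [[317.9, 197.6], [317.6, 215.1], [317.9, 194.2], [321.4, 197.6]]
crop origin 287 172
stem pts 228
0.07 8 [0.0028 0.001  0.0734] 0.0748
0.08 43 [0.0022 0.001  0.08  ] 0.0847
0.09 38 [0.002 0.001 0.09 ] 0.0949
0.1 36 [0.002  0.001  0.0999] 0.105
0.11 27 [0.0023 0.0007 0.1092] 0.1146
0.12 26 [0.0024 0.0011 0.1198] 0.125
0.13 21 [0.0024 0.001  0.1298] 0.1338
0.14 21 [0.0023 0.0008 0.1396] 0.1446
0.15 8 [0.0025 0.0013 0.1466] 0.1476
```

View pics/t11.png

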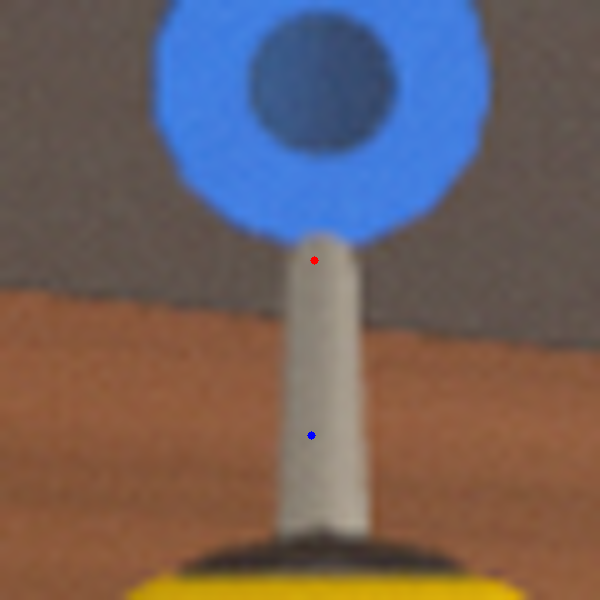

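The stem is parallel to the tool axis and about 1 mm toward +y of it. I travel over the port with the tip kept at z ≈ 0.20.

>>> play_rows([
  {"grip": 1, "x": -0.006, "y": -0.022, "z": 0, "rx": 0, "ry": 0, "rz": 0},
  {"grip": 1, "x": -0.012, "y": -0.043, "z": 0, "rx": 0, "ry": 0, "rz": 0},
  {"grip": 1, "x": -0.012, "y": -0.045, "z": 0, "rx": 0, "ry": 0, "rz": 0},
  {"grip": 1, "x": -0.012, "y": -0.045, "z": 0, "rx": 0, "ry": 0, "rz": 0},
  {"grip": 1, "x": -0.012, "y": -0.045, "z": 0, "rx": 0, "ry": 0, "rz": 0},
  {"grip": 1, "x": -0.012, "y": -0.045, "z": 0, "rx": 0, "ry": 0, "rz": 0},
  {"grip": 1, "x": -0.012, "y": -0.045, "z": 0, "rx": 0, "ry": 0, "rz": 0},
  {"grip": 1, "x": -0.012, "y": -0.045, "z": 0, "rx": 0, "ry": 0, "rz": 0},
  {"grip": 1, "x": -0.012, "y": -0.045, "z": 0, "rx": 0, "ry": 0, "rz": 0},
  {"grip": 1, "x": -0.012, "y": -0.038, "z": 0, "rx": 0, "ry": 0, "rz": 0},
  {"grip": 1, "x": -0.008, "y": -0.025, "z": 0, "rx": 0, "ry": 0, "rz": 0},
  {"grip": 1, "x": 0, "y": 0, "z": 0, "rx": 0, "ry": 0, "rz": 0},
])

```text
time_s: 18.05
position: [0.6181, -0.083, 0.3536]
tool_rot: [[-0.997, -0.078, -0.002], [-0.078, 0.997, 0.0], [0.002, 0.001, -1.0]]
ft_force: [-0.3, 0.4, -1.2]
grip_width: 0.0215
```

>>> play_rows([
  {"grip": 1, "x": 0, "y": 0, "z": 0, "rx": 0, "ry": 0, "rz": 0},
  {"grip": 1, "x": 0, "y": 0, "z": 0, "rx": 0, "ry": 0, "rz": 0},
  {"grip": 1, "x": 0, "y": 0, "z": 0, "rx": 0, "ry": 0, "rz": 0},
  {"grip": 1, "x": 0, "y": 0, "z": 0, "rx": 0, "ry": 0, "rz": 0},
])

```text
time_s: 18.55
position: [0.6176, -0.081, 0.355]
tool_rot: [[-0.997, -0.081, 0.0], [-0.081, 0.997, -0.0], [-0.0, -0.0, -1.0]]
ft_force: [-0.6, 0.2, -0.8]
grip_width: 0.0216
```

```bash
cat > port.py <<'E'
from tip import *
import sys
n=sys.argv[1]
s=env.observe(); print(s["time_s"],s["position"].round(5),s["tool_rot"].round(4).tolist(),s["grip_width"])
im=optics.get_image("wrist"); np.savez(n+".npz",**im); cv2.imwrite(f"pics/{n}.png",im["color"])
run(n+".npz",f"pics/{n}t.png",s["position"],s["tool_rot"])
W=cloud(im);x,y,z=[W[...,i] for i in range(3)]
c=(abs(z-.1655)<.003)&(abs(x-.617)<.026)&(abs(y+.081)<.026); P=(W[c][:,:2]*1000).astype(np.float32)
h=cv2.convexHull(P); print("sleeve",len(P),cv2.minEnclosingCircle(P),cv2.fitEllipse(h)[:2])
E
python3 port.py p1
```

```text
18.55 [ 0.61764 -0.08102  0.35499] [[-0.9967, -0.0807, 0.0002], [-0.0807, 0.9967, -0.0], [-0.0002, -0.0, -1.0]] 0.02159056110192765
exp tip/mid px, +3mm toolx, +3mm tooly [[317.9, 197.5], [317.7, 215.1], [317.9, 194.2], [321.4, 197.5]]
crop origin 287 172
stem pts 229
0.07 10 [0.0026 0.001  0.0735] 0.075
0.08 41 [0.0022 0.001  0.0802] 0.0848
0.09 39 [0.0021 0.0011 0.09  ] 0.0946
0.1 36 [0.002  0.0009 0.1001] 0.1048
0.11 30 [0.0023 0.0008 0.1104] 0.1147
0.12 22 [0.0023 0.0009 0.1207] 0.125
0.13 24 [0.0024 0.001  0.1301] 0.135
0.14 21 [0.0023 0.0008 0.1406] 0.1448
0.15 6 [0.0024 0.0014 0.147 ] 0.148
sleeve 861 ((617.0653076171875, -80.60942840576172), 19.8142147064209) ((617.0452270507812, -80.64762878417969), (38.9744873046875, 39.243560791015625))
```

View pics/p1.png

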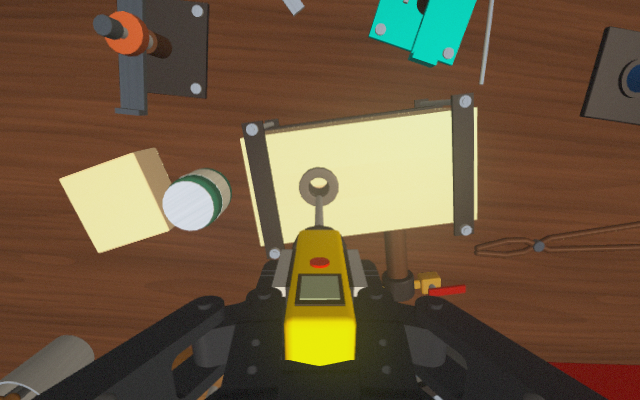

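View pics/p1t.png

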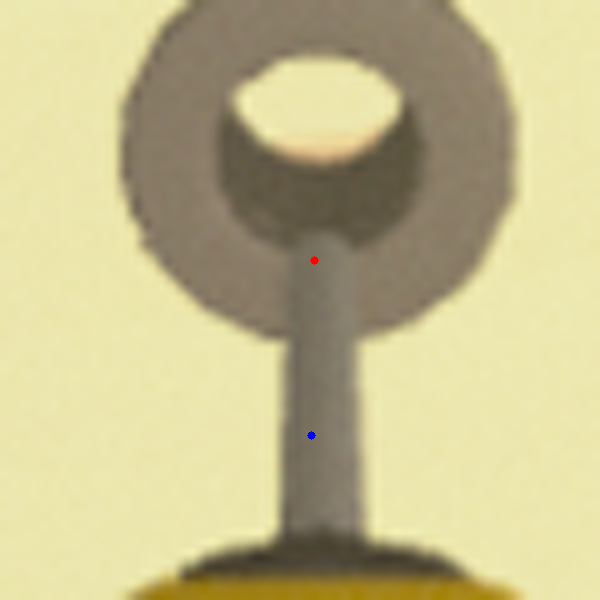

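The stem axis is at (0.6178, -0.0800) and the port at (0.6171, -0.0806). I correct by under 1 mm and lower to just above the mouth to recheck.

>>> play_rows([
  {"grip": 1, "x": 0.001, "y": -0.0006, "z": 0.01, "rx": 0, "ry": 0, "rz": 0},
  {"grip": 1, "x": 0, "y": 0, "z": 0.012, "rx": 0, "ry": 0, "rz": 0},
  {"grip": 1, "x": 0, "y": 0, "z": 0.006, "rx": 0, "ry": 0, "rz": 0},
  {"grip": 1, "x": 0, "y": 0, "z": 0, "rx": 0, "ry": 0, "rz": 0},
  {"grip": 1, "x": 0, "y": 0, "z": 0, "rx": 0, "ry": 0, "rz": 0},
  {"grip": 1, "x": 0, "y": 0, "z": 0, "rx": 0, "ry": 0, "rz": 0},
  {"grip": 1, "x": 0, "y": 0, "z": 0, "rx": 0, "ry": 0, "rz": 0},
])

```text
time_s: 19.48
position: [0.6168, -0.0821, 0.327]
tool_rot: [[-0.997, -0.08, 0.0], [-0.08, 0.997, -0.0], [-0.0, -0.0, -1.0]]
ft_force: [-0.0, -0.0, 0.1]
grip_width: 0.0215
```

```bash
python3 port.py p2
python3 - <<'E'
from h import *
im=optics.get_image("scene"); cv2.imwrite("pics/s12.png",cv2.resize(im["color"][130:250,250:400],None,fx=4,fy=4,interpolation=cv2.INTER_CUBIC))
E
```

```text
19.475 [ 0.61683 -0.08213  0.32704] [[-0.9968, -0.0801, 0.0004], [-0.0801, 0.9968, -0.0002], [-0.0004, -0.0002, -1.0]] 0.02145197660788695
exp tip/mid px, +3mm toolx, +3mm tooly [[317.9, 197.6], [317.6, 215.1], [317.9, 194.2], [321.4, 197.6]]
crop origin 287 172
stem pts 229
0.07 6 [0.0026 0.0007 0.0731] 0.0746
0.08 44 [0.0022 0.001  0.0798] 0.0849
0.09 39 [0.002  0.0012 0.09  ] 0.0949
0.1 38 [0.002  0.0008 0.1001] 0.105
0.11 27 [0.0023 0.0007 0.11  ] 0.1147
0.12 23 [0.0024 0.001  0.1197] 0.1244
0.13 25 [0.0025 0.0009 0.1299] 0.1345
0.14 19 [0.0024 0.001  0.14  ] 0.1447
0.15 8 [0.0022 0.0006 0.1474] 0.1491
sleeve 999 ((617.2574462890625, -80.59296417236328), 19.966861724853516) ((617.1007080078125, -80.5948257446289), (39.15019226074219, 39.319705963134766))
```

View pics/p2t.png

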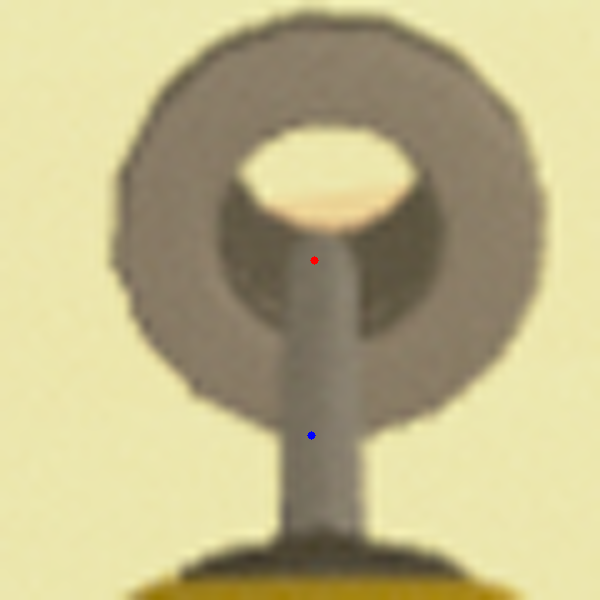

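View pics/s12.png

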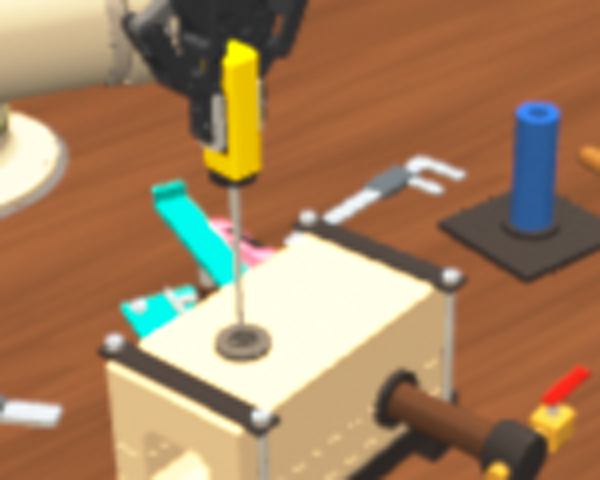

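Stem is at (0.6171, -0.0811) and port at (0.6171, -0.0806), 0.5 mm apart. I lower straight down 83 mm.

>>> play_rows([
  {"grip": 1, "x": 0, "y": 0.0004, "z": 0.008, "rx": 0, "ry": 0, "rz": 0},
  {"grip": 1, "x": 0, "y": 0, "z": 0.01, "rx": 0, "ry": 0, "rz": 0},
  {"grip": 1, "x": 0, "y": 0, "z": 0.01, "rx": 0, "ry": 0, "rz": 0},
  {"grip": 1, "x": 0, "y": 0, "z": 0.01, "rx": 0, "ry": 0, "rz": 0},
  {"grip": 1, "x": 0, "y": 0, "z": 0.01, "rx": 0, "ry": 0, "rz": 0},
  {"grip": 1, "x": 0, "y": 0, "z": 0.01, "rx": 0, "ry": 0, "rz": 0},
  {"grip": 1, "x": 0, "y": 0, "z": 0.01, "rx": 0, "ry": 0, "rz": 0},
  {"grip": 1, "x": 0, "y": 0, "z": 0.01, "rx": 0, "ry": 0, "rz": 0},
  {"grip": 1, "x": 0, "y": 0, "z": 0.005, "rx": 0, "ry": 0, "rz": 0},
  {"grip": 1, "x": 0, "y": 0, "z": 0, "rx": 0, "ry": 0, "rz": 0},
  {"grip": 1, "x": 0, "y": 0, "z": 0, "rx": 0, "ry": 0, "rz": 0},
  {"grip": 1, "x": 0, "y": 0, "z": 0, "rx": 0, "ry": 0, "rz": 0},
])

```text
time_s: 21.08
position: [0.6169, -0.0818, 0.2442]
tool_rot: [[-0.997, -0.08, 0.001], [-0.08, 0.997, -0.0], [-0.001, -0.0, -1.0]]
ft_force: [-0.1, -0.2, -1.3]
grip_width: 0.0219
```

>>> play_rows([
  {"grip": 1, "x": 0, "y": 0, "z": 0, "rx": 0, "ry": 0, "rz": 0},
  {"grip": 1, "x": 0, "y": 0, "z": 0, "rx": 0, "ry": 0, "rz": 0},
  {"grip": 1, "x": 0, "y": 0, "z": 0, "rx": 0, "ry": 0, "rz": 0},
  {"grip": 1, "x": 0, "y": 0, "z": 0, "rx": 0, "ry": 0, "rz": 0},
])

```text
time_s: 21.58
position: [0.6168, -0.0817, 0.2438]
tool_rot: [[-0.997, -0.08, 0.0], [-0.08, 0.997, 0.0], [-0.0, 0.0, -1.0]]
ft_force: [-0.1, -0.0, -0.3]
grip_width: 0.0215
```

```bash
python3 port.py p3
python3 - <<'E'
from h import *
im=optics.get_image("scene"); cv2.imwrite("pics/s13.png",cv2.resize(im["color"][120:300,180:420],None,fx=3,fy=3,interpolation=cv2.INTER_CUBIC))
s=env.observe(); print(s["position"],s["ft_force"],s["qvel"].round(3))
E
```

```text
21.575 [ 0.61677 -0.0817   0.24383] [[-0.9968, -0.0801, 0.0], [-0.0801, 0.9968, 0.0], [-0.0, 0.0, -1.0]] 0.021538475968533217
exp tip/mid px, +3mm toolx, +3mm tooly [[318.0, 197.6], [317.7, 215.1], [318.0, 194.2], [321.4, 197.6]]
crop origin 287 172
stem pts 486
0.07 8 [0.0027 0.001  0.0731] 0.0748
0.08 250 [ 0.0051 -0.0018  0.0786] 0.0847
0.09 62 [-0.0003  0.0009  0.09  ] 0.0948
0.1 73 [-0.0035  0.0008  0.0996] 0.1049
0.11 69 [-0.0078  0.0013  0.1097] 0.1149
0.12 24 [-0.0086  0.0011  0.1178] 0.1213
sleeve 1286 ((617.3494262695312, -80.68995666503906), 19.982261657714844) ((617.3609619140625, -80.67499542236328), (39.30317306518555, 39.749332427978516))
[ 0.61675149 -0.08171466  0.2438102 ] [-0.00915026 -0.13011962 -1.57784903] [-0.     0.075 -0.068 -0.033 -0.003  0.007]
```

View pics/p3.png

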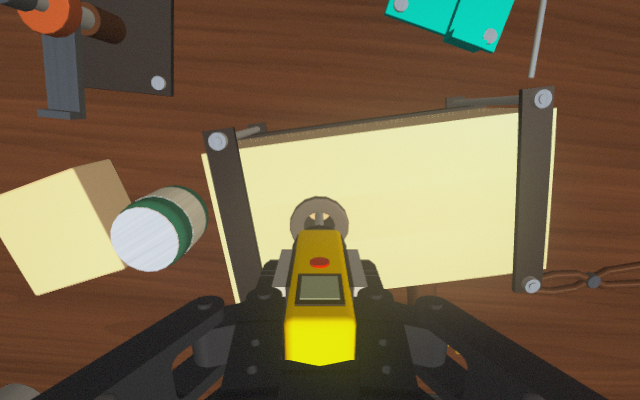

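View pics/s13.png

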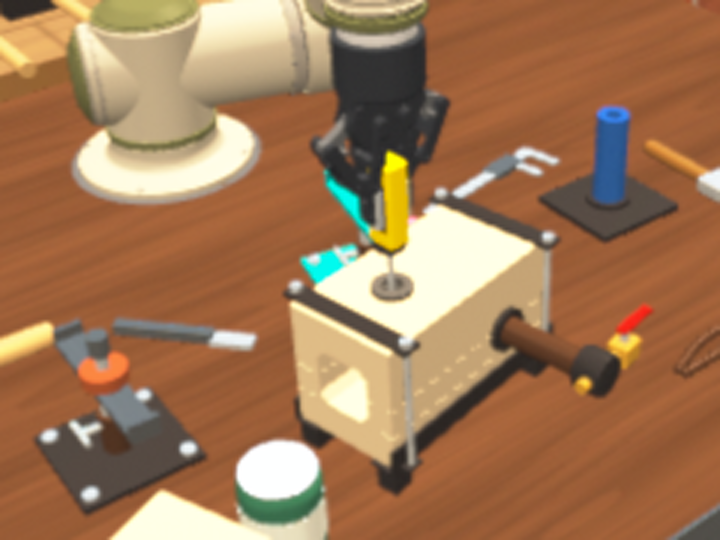

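The stem is in the port, centred within about 0.5 mm, with the tip at z ≈ 0.094. The arm is still and the cover is on the bar at scene crop (103,372). I hand in.

```bash
python3 -c "
from h import *
print(order.close_job())"
```

```text
the job is handed in; nothing more can be done
None
```

I moved the cover onto the grey stock rest, lowered the yellow probe straight down through the open port, and handed in at about 21.7 s while holding it there. The hand-in reports no verdict.

**Cover:** after release it measured flat (slope about 0.004) at (0.479, -0.302), within 1 mm of the bar's centre line. Its disc top was at z = 0.1008, as expected for a cover resting on the 85 mm bar. In the last scene picture it is still on the bar.

**Probe:** it is upright in the grip.
- **Centring:** the stem axis is within about 0.5 mm of the port centre.
- **Depth:** the tip height works out to z ≈ 0.094, the chamber middle. This is taken from the tool pose, since the tip cannot be seen inside the forge.
- **Contact:** the wrist force stayed at noise level (about 1.5 N or less at each reading), with no sign of touching the forge.

**Disagreements:** the overhead camera put the probe about 5 mm off in y from the wrist camera. I used the wrist readings, which repeated consistently. The stem also showed a steady 1 mm sideways offset from the tool axis in the wrist camera, which I corrected for.

**Other items:** the pink decoy, which stood loose, fell over early on while the arm was nowhere near touching it. I did not measure whether the other things on the bench moved, but the arm never touched them and they look unmoved in the last pictures.

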